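# Release the bin lid's catch and seal the bin

## Robot

A 6-joint arm with a two-finger parallel gripper is mounted at the origin on the work surface. World frame = base frame: x ahead of the robot, y to its left, z up, the work surface at z = 0. Lengths are in m, angles in rad, forces in N, time in s.
With the tool pointing down it reaches from about 0.275 to 0.725 m from the base axis. Payload 5.6 kg.
Tool frame: the origin (TCP) lies at the very end of the fingers, on their centre line; the grasp point (between the pads) lies 19 mm behind it; z points along the fingers, y is the line along which they close (so a half turn about z gives the same grasp; the last joint's range is limited). The gripper opens to 85 mm and grips with 20 to 120 N. Pads are 22 mm wide; open, the fingers measure 114 mm over their backs; the gripper's body (76 mm by 85 mm) begins 54 mm behind the grasp point. The pads swing forward as they close: fully open they stand 13 mm farther back than shut.
Start: joints at [1.509, 0.255, 0.108, 0, -1.424, -0.285], TCP at [0.187, 0.517, 0.209] pointing down, gripper open.
Joint ranges: [-2.95, 2.95], [-1.21, 1.97], [-1.09, 1.5], [-2.87, 1.71], [-2.94, -0.07], [-3.05, 3.05]. Speed limits (rad/s): [2.57, 2.57, 3.14, 3.14, 3.14, 3.14].

## Interface

Orientations are given as a unit quaternion [x, y, z, w].
In Python, from workcell import env gives the robot as it stands.
- The arm moves only by the tool play_rows, never from a script. Its arguments are lists of equal length, an entry for each row: "gripper": the closure, from 0 (fully open) to 1 (shut); "dp": the shift along the tool's x, y, z in units of 300 mm (1.0 is 300 mm), a list of three; "turn": the turn about the tool's z in units of 180 degrees (1.0 is 180 degrees). In form: {"gripper": [gripper, ...], "dp": [[dx, dy, dz], ...], "turn": [turn, ...]}. A call has 1 to 12 rows; each row is the pose to reach, as a shift and turn from the pose commanded when the call began, along the tool's axes at that moment, turning the shorter way round; what a row does not reach only later rows make up. A row lasts 1/8 s, in which the tool goes at most 62.5 mm and 10.7 degrees, less where a joint would pass 70% of its speed; a pose out of reach is approached as far as the arm can. A call with a number of a shift or a turn outside -1 to 1 is refused whole. A call with a gripper value outside its range is refused whole. The fingers move at their own pace and stop on an object; "grip_force" is the grip in N (left out, the last holds). Time passes only in rows, so rows that repeat a pose let the fingers close. It gives the time, the measured TCP pose, the force, the opening and the grip force at its end, in the units of the state.
- env.get_obs(): the state, without advancing time (a new reading comes with each control period).
- env.snapshot(name): name is "scene" or "side" or "wrist"; returns a dict with "color" (400x640x3 uint8, red, green, blue), "depth" (400x640 float32, m along the optical axis (not along the pixel's ray), 0 where there is no reading), "vfov" (degrees; the focal length in pixels is half the picture's height over the tangent of half this angle, whatever the lens; pixels are square), "cx", "cy" (the principal point, pixels), "rvec" (rotation vector, rad) and "tvec" (3), from world to camera coordinates, as OpenCV has them. Camera axes: x right, y down, z forward; pixel columns grow to the right and rows downward; lengths in m; the calibration is good to about 2 mm. A picture is of the moment at which its call begins.
- env.job_done(): hands the job in; it is judged then, once.
Trained networks look in the newest picture that a camera, given by its name, has taken for a name from the list of things; names that differ only in an ending like _2 or _b are one class to them, and where a whole thing is asked for, a point or a joint stands for the part that bears it (a point fixed in the world has none). Each returns a list of dicts, best first, with "conf" (0 to 1); they miss things now and then, are a little off and sometimes report something else, mostly with a low value. They report only what shows in the picture. A call takes as long as a camera call. They do not tell look-alikes from the thing itself.
- env.boxes_of(target, camera): "position" ([x, y, z] in m, in world coordinates, good to about 4 mm: the middle of the surface that is visible of it).
The state is a dict: "time": time; "joints": joint angles; "dq": joint speeds; "tau": joint torques, N m; "ee_pos": TCP position; "ee_rot": TCP orientation; "contact_force": force on the tool from outside, world axes, zero at the start; "moment": the same for the moment, N m; "grip_width": opening from 0.0 (shut) to 1.0 (fully open); "gripper_force": force on a finger pad.
Only numpy, scipy, OpenCV 4.12 (cv2) and the standard library are available. Lean on these libraries where they do the work, as an engineer would, in place of code of your own. Each camera call takes 0.05 s, during which the arm holds its last target. There are 200 camera calls.

## Task

The lid of the red ingredient bin is held open by a spring catch. Pick up the dowel from its black stand, push it through the yellow-framed hole in the back of the bin until the catch lets go and the lid comes down, and lay the dowel back on its stand. Press the lid down at both blue corner dots until the seal is fully seated at both corners, without disturbing the goods standing around.

Things in the scene. Friction and masses are not known exactly. Their poses are not given: they have to be found in the camera images.
- tub: Red open bin screwed to the bench, 200 (x) x 190 (y) x 106 mm tall. Origin: centre of its underside; +x points from its back to its front, +z up. Behind it an 80 mm wide, 125 mm tall aluminium latch housing reaches to 186 mm behind the origin. White lid, 200 x 200 x 8 mm, hinged 100 mm behind the origin, 116 mm up; open, it leans to the front, top edge about 310 mm above the bench.
- hole (a point): Centre of the mouth of the round hole (23 mm wide) in the back of the latch housing, on the outer face of its yellow square frame (44 mm), 70 mm above the bench. The hole runs level along the bin's +x, through 12 mm of frame and plate; the push pad of the catch stands 20 mm in from the mouth.
- lid (a joint): Hinge angle of the lid in rad: about 1.2 when held open by the catch, about 0.03 when it lies on the unseated seal, 0 when fully seated. Once let go, the damped lid sinks by itself in 1 to 2 s.
- press_left (a point): Top centre of the blue dot (26 mm wide, 3 mm high) on the lid's front corner at the bin's +y side. Fully seated it is 85 mm ahead of the bin's origin, 78 mm to +y and 123 mm above the bench; on the unseated seal up to 6 mm higher. Seating takes a firm press of 10 to 15 N straight down on the dot; the seal stays where it was pressed to.
- press_right (a point): The same blue dot on the lid's other front corner, at the bin's -y side (78 mm to -y). Each corner seats on its own.
- dowel: Wooden dowel 12 mm thick and 200 mm long with a blue square grip (22 x 22 mm, 60 mm long) round its middle, 90 g; both ends alike. Origin: its very centre, inside the grip. Its x axis runs along the dowel, which lies level on the stand, centre 45 mm above the bench.
- stand_mid (a point): Where the dowel's centre belongs on the fixed black stand, 45 mm above the bench. The stand's x axis runs along the dowel. Two 10 mm thick posts with V-notches (13 mm wide at the bottom, about 30 mm at the top, 60 mm above the bench) stand 55 mm either side of this point; between them the base plate is 8 mm high and the grip can be taken from above.
- pail_mid (a point): Centre of a white lidded pail, 116 mm wide, 122 mm tall: leave alone.
- jar_mid (a point): Centre of an orange jar with red cap, 64 mm wide, 85 mm tall: leave alone.
- carton_mid (a point): Centre of a brown carton, 120 x 80 x 60 mm: leave alone.
- catch: Spring catch behind the hole, sliding along the bin's +x: orange push pad, 34 mm square, with a yellow hook. Origin: the pad's centre, at rest 163 mm behind the bin's origin (23 mm in from the hole's mouth), 70 mm up. It lets the lid go when pushed in about 10 mm, has its stop at 16 mm, takes 3 N at first and about 7 N at the stop, and springs back when let go.
Not all that is in view belongs to the job. Of the things like the dowel, leave any that is green or pink; of the rest the smaller one is meant.

How it is judged:
By the outcome, as a careful person would: the job done as asked, in the order asked, and still so for the second after the job is handed in, with the robot touching nothing.
It also fails if it takes over 64 s, if anything falls off the work surface, if the arm or the gripper's body presses on something with over 40 N, if the wrist force passes 120 N, or if a joint passes its speed limit or range.

## Working session

There is one attempt and no reset: what is moved stays moved. The work goes in short steps, Python scripts to look and compute and a tool call to move; the robot and the scene stay as the last step left them, time stands still between calls to the robot, and variables do not carry over. Pictures are saved under pics/ and viewed, at most 10 in all, crops included, and the job is handed in when it is done.

Besides the shell and the picture viewer there is one more tool, called in YAML: its name, and indented under it one key for each argument. play_rows: Moves the arm, as the interface text tells. Its arguments: {"type":"object","properties":{"gripper":{"type":"array"},"dp":{"type":"array"},"turn":{"type":"array"},"grip_force":{"type":"number"}},"required":["gripper","dp","turn"]}

```bash
mkdir -p pics; cat > h.py <<'E'
import numpy as np, cv2
from workcell import env
def P(s,u,v,d=None):
    f=200/np.tan(np.radians(s["vfov"])/2)
    if d is None: d=s["depth"][int(v),int(u)]
    R=cv2.Rodrigues(np.array(s["rvec"],float))[0]
    c=np.array([(u-s["cx"])/f*d,(v-s["cy"])/f*d,d])
    return R.T@(c-np.array(s["tvec"]))
def cloud(s):
    v,u=np.mgrid[0:400,0:640]; f=200/np.tan(np.radians(s["vfov"])/2); d=s["depth"]
    c=np.stack([(u-s["cx"])/f*d,(v-s["cy"])/f*d,d],-1)
    R=cv2.Rodrigues(np.array(s["rvec"],float))[0]
    w=(c-np.array(s["tvec"]))@R; w[d==0]=np.nan
    return w
def save(s,n): cv2.imwrite("pics/"+n,s["color"][:,:,::-1])
E
python3 - <<'E'
from h import *
np.set_printoptions(precision=3,suppress=True)
o=env.get_obs(); print(o["time"],o["ee_pos"],o["ee_rot"])
ims=[]
for c in ["scene","side"]:
    s=env.snapshot(c); np.save("pics/"+c+".npy",s,allow_pickle=True); ims.append(s["color"])
    for t in ["tub","hole","lid","dowel","stand_mid","pail_mid","jar_mid","carton_mid","press_left","press_right","catch"]:
        for b in env.boxes_of(t,c)[:4]:print(c,t,round(b["conf"],2),np.array(b["position"]))
cv2.imwrite("pics/a.png",ims[0][:,:,::-1]);cv2.imwrite("pics/b.png",ims[1][:,:,::-1])
E
```

```text
0.0 [0.187 0.517 0.208] [ 0.985 -0.173 -0.     0.001]
scene tub 0.96 [0.558 0.149 0.073]
scene lid 0.96 [0.555 0.122 0.23 ]
scene dowel 0.84 [ 0.477 -0.317  0.052]
scene dowel 0.79 [ 0.377 -0.111  0.017]
scene dowel 0.74 [ 0.254 -0.434  0.022]
scene dowel 0.62 [ 0.796 -0.12   0.021]
scene stand_mid 0.82 [ 0.481 -0.318  0.004]
scene pail_mid 0.96 [ 0.642 -0.397  0.117]
scene jar_mid 0.73 [0.805 0.195 0.068]
scene carton_mid 0.65 [0.57  0.409 0.062]
scene carton_mid 0.45 [ 0.48  -0.318  0.009]
scene carton_mid 0.29 [ 0.479 -0.321  0.05 ]
scene carton_mid 0.28 [0.553 0.122 0.24 ]
scene press_left 0.82 [0.557 0.123 0.238]
scene press_right 0.91 [0.549 0.126 0.238]
scene catch 0.56 [0.538 0.047 0.102]
scene catch 0.27 [0.568 0.41  0.062]
side tub 0.76 [0.494 0.105 0.103]
side hole 0.64 [0.497 0.108 0.103]
side hole 0.52 [ 0.462 -0.334  0.01 ]
side lid 0.59 [0.515 0.115 0.218]
side dowel 0.92 [ 0.468 -0.325  0.05 ]
side dowel 0.7 [ 0.362 -0.119  0.015]
side dowel 0.61 [ 0.751 -0.131  0.028]
side dowel 0.55 [ 0.244 -0.452  0.023]
side stand_mid 0.32 [0.514 0.113 0.219]
side pail_mid 0.57 [ 0.59  -0.431  0.105]
side jar_mid 0.52 [0.77  0.174 0.054]
side carton_mid 0.6 [0.52  0.405 0.061]
side press_left 0.56 [0.515 0.112 0.219]
side press_right 0.97 [0.511 0.112 0.217]
```

View pics/a.png

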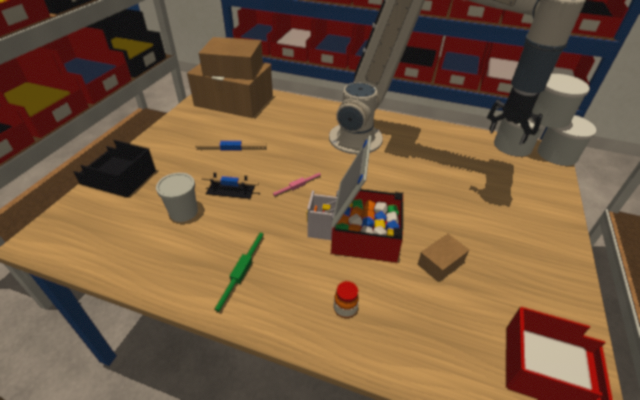

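View pics/b.png

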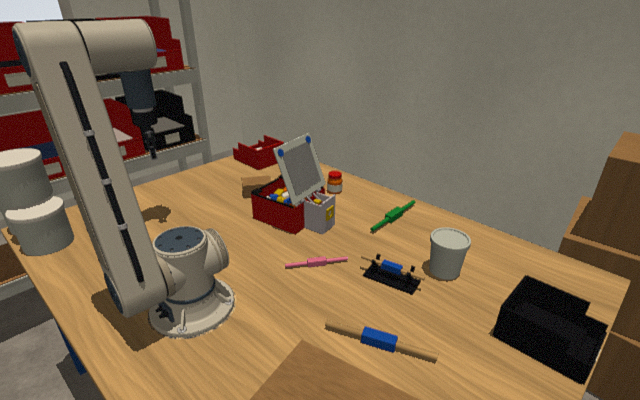

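```bash
python3 - <<'E'
from h import *
np.set_printoptions(precision=4,suppress=True)
for c in ["scene","side"]:
    s=np.load(f"pics/{c}.npy",allow_pickle=True).item(); w=cloud(s)
    hsv=cv2.cvtColor(s["color"],cv2.COLOR_RGB2HSV); H,S,V=[hsv[...,i].astype(int) for i in range(3)]
    def near(x,y,r): return np.hypot(w[...,0]-x,w[...,1]-y)<r
    red=((H<8)|(H>172))&(S>130)&near(.54,.15,.2)&(w[...,2]>.02)
    p=w[red]; rim=p[p[:,2]>.098]
    for n,q in (("red",p),("rim",rim)):
        if len(q): print(c,n,len(q),cv2.minAreaRect(q[:,:2].astype(np.float32)),q[:,2].max())
    yel=(H>20)&(H<35)&(S>150)&near(.54,.0,.12)&(w[...,2]>.03)
    q=w[yel]
    if len(q): print(c,"yellow",len(q),q.mean(0),q.min(0),q.max(0),np.linalg.svd(q-q.mean(0))[2][2])
    blue=(H>100)&(H<125)&(S>130)&near(.475,-.32,.06)&(w[...,2]>.03)
    q=w[blue]; print(c,"grip",len(q),q.mean(0),cv2.minAreaRect(q[:,:2].astype(np.float32)))
    st=near(.475,-.32,.14)&(w[...,2]>.036)&(w[...,2]<.056)&(H>8)&(H<28)&(S>50)
    q=w[st]; 
    if len(q)>3: m=q.mean(0);print(c,"stick",len(q),m,q[:,0].min(),q[:,0].max(),np.linalg.svd(q-m)[2][0])
    dot=(H>100)&(H<125)&(S>130)&(w[...,2]>.25)&near(.53,.15,.2)
    n,l,st2,ce=cv2.connectedComponentsWithStats(dot.astype(np.uint8))
    for i in range(1,n):
        if st2[i,4]>5: print(c,"dot",st2[i,4],np.nanmean(w[l==i],0))
    hs=near(.54,.0,.1)&(w[...,2]>.115)&(w[...,2]<.135)&(S<70)
    q=w[hs]; 
    if len(q)>3: print(c,"housetop",len(q),cv2.minAreaRect(q[:,:2].astype(np.float32)),q.mean(0))
E
```

```text
scene red 1857 ((0.5165119171142578, 0.17409804463386536), (0.19464164972305298, 0.19593532383441925), 10.443867683410645) 0.11390950061058606
scene rim 270 ((0.5171595811843872, 0.17333939671516418), (0.19386887550354004, 0.1927778273820877), 9.97468376159668) 0.11390950061058606
scene yellow 47 [0.5398 0.0542 0.099 ] [0.5029 0.0361 0.063 ] [0.5553 0.11   0.1096] [ 0.296  -0.564  -0.7709]
scene grip 115 [ 0.4813 -0.3214  0.0497] ((0.4777407646179199, -0.3218315839767456), (0.020831866189837456, 0.055956561118364334), 10.683553695678711)
scene stick 167 [ 0.4776 -0.3244  0.0488] 0.44556474769171833 0.6034778386169022 [ 0.2495 -0.9684  0.0012]
scene dot 9 [0.6009 0.1526 0.2948]
scene housetop 94 ((0.5444748401641846, 0.040170520544052124), (0.11202913522720337, 0.08301248401403427), 11.069194793701172) [0.5455 0.0406 0.1242]
side red 1344 ((0.5126703977584839, 0.15644612908363342), (0.19417376816272736, 0.23858745396137238), 10.671871185302734) 0.11772804017689649
side rim 179 ((0.5098047256469727, 0.17311277985572815), (0.19004935026168823, 0.20470382273197174), 10.650369644165039) 0.11772804017689649
side yellow 106 [0.5414 0.0045 0.0791] [ 0.5228 -0.0138  0.0468] [0.5698 0.0566 0.1085] [ 0.1019 -0.606   0.7889]
side grip 179 [ 0.4656 -0.3259  0.0502] ((0.4695758819580078, -0.325211763381958), (0.02301718108355999, 0.11169387400150299), 15.106924057006836)
side stick 198 [ 0.4743 -0.3304  0.0489] 0.4450579225100229 0.5936779123700826 [ 0.2308 -0.973   0.0019]
side dot 23 [0.595  0.1518 0.2898]
side dot 32 [0.4417 0.1239 0.29  ]
side housetop 166 ((0.5325840711593628, 0.039376284927129745), (0.12715604901313782, 0.09018699079751968), 11.652048110961914) [0.5305 0.0504 0.1249]
```

```bash
cat >> h.py <<'E'
from scipy.spatial.transform import Rotation as R_
def mv(t,yaw=None,base=None):
    o=env.get_obs(); p=np.array(o["ee_pos"]) if base is None else np.array(base); r=R_.from_quat(o["ee_rot"])
    x=r.apply([1,0,0]); y0=np.degrees(np.arctan2(x[1],x[0]))
    d=r.inv().apply(np.array(t)-p)/.3
    tn=None if yaw is None else -((yaw-y0+90)%180-90)/180
    print("t",round(o["time"],2),"yaw",round(y0,2),"pos",np.round(p,4),"dp",np.round(d,4),"turn",tn, "F",np.round(o["contact_force"],1),"gw",round(o["grip_width"],3))
E
python3 - <<'E'
from h import *
mv([.475,-.31,.24],-76); print(env.get_obs()["joints"])
E
```

```text
t 1.2 yaw -19.87 pos [0.1869 0.5173 0.2089] dp [ 1.8404  2.267  -0.1038] turn 0.3118408406530734 F [-0.  -0.4 -0.5] gw 1.001
[ 1.50861544e+00  2.55107186e-01  1.08208492e-01 -3.96761476e-05
 -1.42389419e+00 -2.84586645e-01]
```

play_rows:
  gripper: [0,0,0,0,0,0,0]
  dp:
    - [0.81,1.0,-0.1]
    - [0.81,1.0,-0.1]
    - [0.81,1.0,-0.1]
    - [0.81,1.0,-0.1]
    - [0.81,1.0,-0.1]
    - [0.81,1.0,-0.1]
    - [0.81,1.0,-0.1]
  turn: [0,0,0,0,0,0,0]

```text
time: 2.08
ee_pos: [0.3141, 0.15, 0.2397]
ee_rot: [0.985, -0.174, 0.001, -0.001]
contact_force: [0.1, 0.9, -0.3]
grip_width: 1.0
gripper_force: 0.0
```

play_rows:
  gripper: [0,0,0,0,0,0,0]
  dp:
    - [0.81,1.0,0]
    - [0.81,1.0,0]
    - [0.81,1.0,0]
    - [0.81,1.0,0]
    - [0.81,1.0,0]
    - [0.81,1.0,0]
    - [0.81,1.0,0]
  turn: [0.31,0.31,0.31,0.31,0.31,0.31,0.31]

```text
time: 2.95
ee_pos: [0.4406, -0.2149, 0.2374]
ee_rot: [0.788, -0.615, -0.001, 0.001]
contact_force: [-0.1, 0.4, 0.4]
grip_width: 1.002
gripper_force: 0.0
```

```bash
python3 - <<'E'
from h import *
mv([.475,-.31,.24],-76); print(env.get_obs()["joints"])
s=env.snapshot("wrist"); save(s,"w1.png"); w=cloud(s)
np.save("pics/w1.npy",s,allow_pickle=True)
E
```

```text
t 2.95 yaw -75.91 pos [ 0.4406 -0.2149  0.2374] dp [ 0.3355 -0.034  -0.0088] turn 0.0004766045108089953 F [-0.1  0.4  0.4] gw 1.002
[-1.33099956e-01  1.30317015e-01  2.38877077e-02  2.29415140e-04
 -1.46691752e+00  3.78920167e-01]
```

View pics/w1.png

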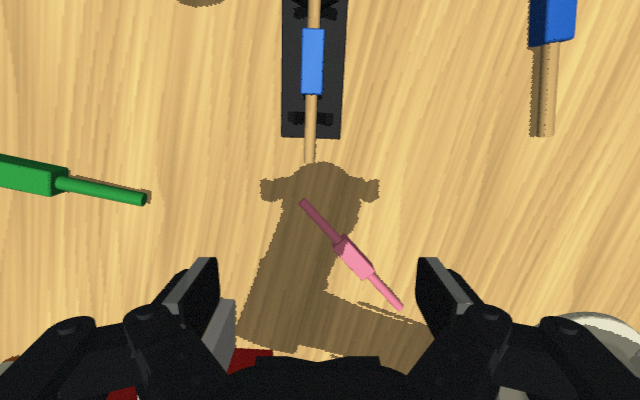

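Wrist picture: the dowel's blue grip is at (312,62), with the stand under it. The bigger blue decoy is at (550,20), pink at (355,255) and green at (70,180).

```bash
python3 - <<'E'
from h import *
np.set_printoptions(precision=4,suppress=True)
s=np.load("pics/w1.npy",allow_pickle=True).item(); w=cloud(s)
H,S,V=[a.astype(int) for a in cv2.split(cv2.cvtColor(s["color"],cv2.COLOR_RGB2HSV))]
b=(H>100)&(H<125)&(S>120); b[:,450:]=0; b[120:]=0
q=w[b]; print(len(q),q.mean(0)); top=q[q[:,2]>np.median(q[:,2])-.003]
print(cv2.minAreaRect(top[:,:2].astype(np.float32)),np.median(top[:,2]))
st=(w[...,2]>.035)&(w[...,2]<.06); st[:,:295]=0; st[:,330:]=0; st[170:]=0
st&=(V>100)
q=w[st]; m=q.mean(0); d=np.linalg.svd(q-m)[2][0]; print("axis",m,np.degrees(np.arctan2(d[1],d[0])),(q-m).dot(d).min(),(q-m).dot(d).max())
c=np.array(cv2.minAreaRect(top[:,:2].astype(np.float32))[0]); print((c-m[:2])@[-d[1],d[0]])
E
```

```text
1549 [nan nan nan]
((0.0, 0.0), (0.0, 0.0), 0.0) nan
axis [ 0.4695 -0.3095  0.053 ] 101.99794967481175 -0.06832490970730791 0.08700935811056307
0.3946398694806269
  return _methods._mean(a, axis=axis, dtype=dtype,
  ret = ret.dtype.type(ret / rcount)
```

```bash
python3 - <<'E'
from h import *
np.set_printoptions(precision=4,suppress=True)
s=np.load("pics/w1.npy",allow_pickle=True).item(); w=cloud(s)
H,S,V=[a.astype(int) for a in cv2.split(cv2.cvtColor(s["color"],cv2.COLOR_RGB2HSV))]
b=(H>100)&(H<125)&(S>120); b[:,450:]=0; b[120:]=0
q=w[b]; q=q[~np.isnan(q[:,0])]; top=q[abs(q[:,2]-np.median(q[:,2]))<.004]
print(len(q),cv2.minAreaRect(top[:,:2].astype(np.float32)),np.median(top[:,2]),top.mean(0))
# mask-based: pixels projected to top plane z=.056
v,u=np.nonzero(b)
cam=-cv2.Rodrigues(np.array(s["rvec"],float))[0].T@np.array(s["tvec"])
P1=np.array([P(s,a,c,1.) for a,c in zip(u,v)])-cam
g=cam+P1*((.056-cam[2])/P1[:,2])[:,None]
print(cv2.minAreaRect(g[:,:2].astype(np.float32)),g.mean(0),cam)
# wood centreline: per-row centre of the dowel cols
L=[]
for r in list(range(98,160)):
    m=(H[r]>8)&(H[r]<25)&(w[r,:,2]>.04)&(w[r,:,2]<.06); m[:290]=0;m[335:]=0
    c=np.nonzero(m)[0]
    if len(c)>4: 
        d=P(s,c.mean(),r,1.)-cam; L.append(cam+d*(.048-cam[2])/d[2])
L=np.array(L); print(len(L),L[0],L[-1],cv2.fitLine(L[:,:2].astype(np.float32),cv2.DIST_HUBER,0,.01,.01).ravel())
E
```

```text
1543 ((0.47023138403892517, -0.3110446333885193), (0.02398587390780449, 0.08305250853300095), 9.273694038391113) 0.05573327822196493 [ 0.4722 -0.3229  0.0557]
((0.4737910330295563, -0.3218249976634979), (0.028688091784715652, 0.1038065180182457), 13.609700202941895) [ 0.4726 -0.3229  0.056 ] [ 0.4582 -0.283   0.4022]
62 [ 0.4649 -0.2898  0.048 ] [ 0.4526 -0.2286  0.048 ] [ 0.207  -0.9784  0.4587 -0.2597]
```

```bash
python3 - <<'E'
from h import *
mv([.4723,-.323,.1],-78); mv([.4723,-.323,.028],-78)
E
```

```text
t 3.0 yaw -75.83 pos [ 0.4407 -0.2143  0.2376] dp [ 0.3774 -0.0145  0.4585] turn 0.012055579945763542 F [ 0.6 -0.8 -0.5] gw 0.997
t 3.0 yaw -75.83 pos [ 0.4407 -0.2143  0.2376] dp [ 0.3776 -0.015   0.6985] turn 0.012055579945763542 F [ 0.6 -0.8 -0.5] gw 0.997
```

play_rows:
  gripper: [0,0,0,0.2,0.3,0.3,0.3,0.3,0.3,0.3]
  dp:
    - [0.377,-0.015,0.0]
    - [0.377,-0.015,0.0]
    - [0.377,-0.015,0.15]
    - [0.377,-0.015,0.35]
    - [0.377,-0.015,0.458]
    - [0.377,-0.015,0.55]
    - [0.377,-0.015,0.63]
    - [0.377,-0.015,0.7]
    - [0.377,-0.015,0.7]
    - [0.377,-0.015,0.7]
  turn: [0.012,0.012,0.012,0.012,0.012,0.012,0.012,0.012,0.012,0.012]

```text
time: 4.25
ee_pos: [0.4734, -0.3202, 0.0301]
ee_rot: [0.779, -0.628, 0.001, -0.0]
contact_force: [0.7, -0.4, 0.7]
grip_width: 0.706
gripper_force: 0.0
```

```bash
python3 - <<'E'
from h import *
mv([.4723,-.323,.028],-78)
s=env.snapshot("wrist"); save(s,"w2.png")
E
```

```text
t 4.25 yaw -77.74 pos [ 0.4734 -0.3202  0.0301] dp [0.0082 0.0056 0.0069] turn 0.001417993457292097 F [ 0.7 -0.4  0.7] gw 0.706
```

View pics/w2.png

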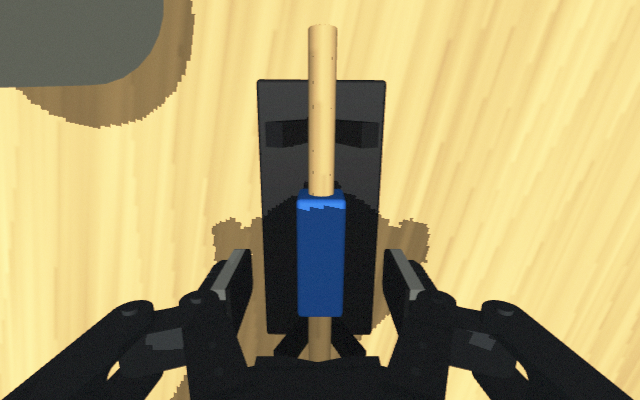

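The dowel is centred between the pads: grip at (321,256), pads at columns 250 and 385. Closing now.

play_rows:
  gripper: [0.3,0.6,0.9,0.9,0.9,0.9]
  dp:
    - [0.008,0.003,0.005]
    - [0.008,0.003,0.005]
    - [0.008,0.003,0.005]
    - [0.008,0.003,0.005]
    - [0.008,0.003,0.005]
    - [0.008,0.003,0.005]
  turn: [0,0,0,0,0,0]
  grip_force: 60

```text
time: 5.05
ee_pos: [0.4722, -0.3234, 0.0278]
ee_rot: [0.778, -0.628, 0.0, 0.0]
contact_force: [-0.8, 0.4, 3.5]
grip_width: 0.236
gripper_force: 58.9
```

```bash
python3 - <<'E'
from h import *
np.set_printoptions(precision=4,suppress=True)
mv([.4722,-.3234,.15],-79.5)
s=np.load("pics/side.npy",allow_pickle=True).item(); w=cloud(s)
H,S,V=[a.astype(int) for a in cv2.split(cv2.cvtColor(s["color"],cv2.COLOR_RGB2HSV))]
y=(H>18)&(H<36)&(S>120); y[:190]=0;y[240:]=0;y[:,315:345]&=True;y[:,:315]=0;y[:,345:]=0
v,u=np.nonzero(y); q=w[y]; ok=~np.isnan(q[:,0]); 
print(len(q),u.min(),u.max(),v.min(),v.max(),np.median(q[ok],0),q[ok].min(0),q[ok].max(0))
cam=-cv2.Rodrigues(np.array(s["rvec"],float))[0].T@np.array(s["tvec"]); print("cam",cam)
im=s["color"][180:245,250:350]; im=cv2.resize(im,None,fx=8,fy=8,interpolation=cv2.INTER_NEAREST)[:600,:800]
cv2.imwrite("pics/c.png",im[:,:,::-1])
E
```

```text
t 5.05 yaw -77.82 pos [ 0.4722 -0.3234  0.0278] dp [ 0.0001 -0.     -0.4074] turn 0.009344341646540657 F [-0.8  0.4  3.5] gw 0.236
120 315 333 199 234 [ 0.5383 -0.0051  0.0822] [ 0.4947 -0.0138  0.0032] [0.5698 0.0566 0.1085]
cam [-0.3441 -0.8158  0.7666]
```

View pics/c.png

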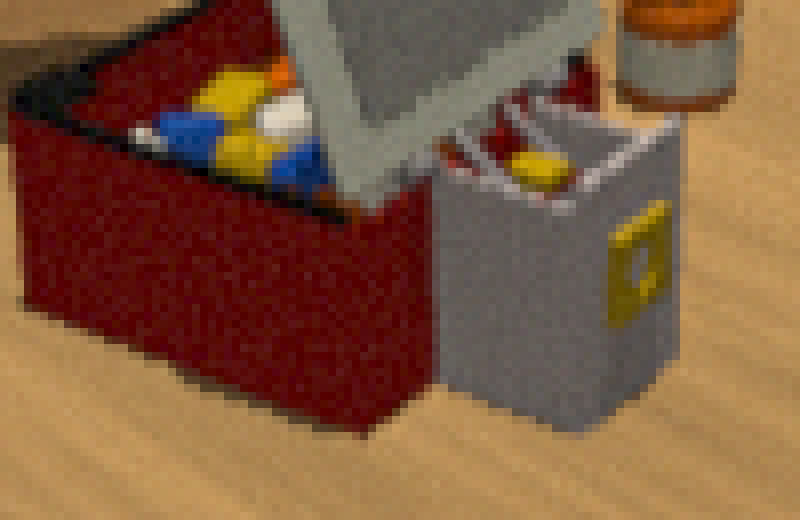

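The enlarged crop shows the frame centred near full-picture pixel (330.1,213.1). The housing's bottom back corners are at about (322.5,234.1) and (335,224.4), and the tub's bottom corners at (253.1,218.1) and (295.6,234.4).

```bash
python3 - <<'E'
from h import *
np.set_printoptions(precision=4,suppress=True)
s=np.load("pics/side.npy",allow_pickle=True).item()
cam=-cv2.Rodrigues(np.array(s["rvec"],float))[0].T@np.array(s["tvec"])
def Z(u,v,z):
    d=P(s,u,v,1.)-cam; return cam+d*(z-cam[2])/d[2]
a,b=Z(322.5,234.1,0),Z(335,224.4,0); c,d=Z(253.1,218.1,0),Z(295.6,234.4,0)
print(a,b,np.linalg.norm(a-b),np.degrees(np.arctan2(*(b-a)[1::-1])))
print(c,d,np.linalg.norm(c-d),np.degrees(np.arctan2(*(c-d)[1::-1])))
print("hole",Z(330.1,213.1,.07))
print("top",[Z(250+x/8,180+y/8,.125) for x,y in((565,208),(680,118))])
E
```

```text
[ 0.5064 -0.0089  0.    ] [0.5858 0.0032 0.    ] 0.08032935393368552 8.699885003829083
[0.4026 0.2548 0.    ] [0.4385 0.0578 0.    ] 0.20026830364915 100.31507800547652
hole [ 0.5448 -0.0085  0.07  ]
top [array([ 0.4872, -0.0174,  0.125 ]), array([0.5814, 0.0031, 0.125 ])]
```

play_rows:
  gripper: [0.9,0.9,0.9,0.9,0.9,0.9]
  dp:
    - [0,0,-0.08]
    - [0,0,-0.2]
    - [0,0,-0.35]
    - [0,0,-0.4]
    - [0,0,-0.4]
    - [0,0,-0.4]
  turn: [0,0,0,0.01,0.01,0.01]

```text
time: 5.8
ee_pos: [0.471, -0.3225, 0.1452]
ee_rot: [0.768, -0.64, -0.002, 0.0]
contact_force: [-0.1, -0.5, -1.7]
grip_width: 0.232
gripper_force: 59.0
```

```bash
python3 - <<'E'
from h import *
mv([.571,-.137,.053],-79.6)
E
```

```text
t 5.8 yaw -79.63 pos [ 0.471  -0.3225  0.1452] dp [-0.5474 -0.4399  0.3077] turn -0.00015951988144517296 F [-0.1 -0.5 -1.7] gw 0.232
```

play_rows:
  gripper: [0.9,0.9,0.9,0.9,0.9,0.9,0.9,0.9,0.9]
  dp:
    - [-0.14,-0.11,0]
    - [-0.28,-0.22,0]
    - [-0.42,-0.33,0]
    - [-0.547,-0.44,0.05]
    - [-0.547,-0.44,0.15]
    - [-0.547,-0.44,0.25]
    - [-0.547,-0.44,0.307]
    - [-0.547,-0.44,0.307]
    - [-0.547,-0.44,0.307]
  turn: [0,0,0,0,0,0,0,0,0]

```text
time: 6.92
ee_pos: [0.5724, -0.1382, 0.0554]
ee_rot: [0.768, -0.64, 0.0, 0.0]
contact_force: [-0.1, -0.7, -1.2]
grip_width: 0.232
gripper_force: 59.0
```

```bash
python3 - <<'E'
from h import *
mv([.571,-.137,.053],-79.6)
s=env.snapshot("side"); np.save("pics/side2.npy",s,allow_pickle=True)
t=env.snapshot("scene"); np.save("pics/scene2.npy",t,allow_pickle=True)
a=cv2.resize(s["color"][175:265,270:370],None,fx=4,fy=4,interpolation=cv2.INTER_NEAREST)
b=cv2.resize(t["color"][160:250,250:350],None,fx=4,fy=4,interpolation=cv2.INTER_NEAREST)
cv2.imwrite("pics/d.png",np.hstack([a,b])[:,:,::-1])
E
```

```text
t 6.92 yaw -79.62 pos [ 0.5724 -0.1382  0.0554] dp [-0.0047  0.0039  0.0079] turn -0.0001085445718522414 F [-0.1 -0.7 -1.2] gw 0.232
```

View pics/d.png

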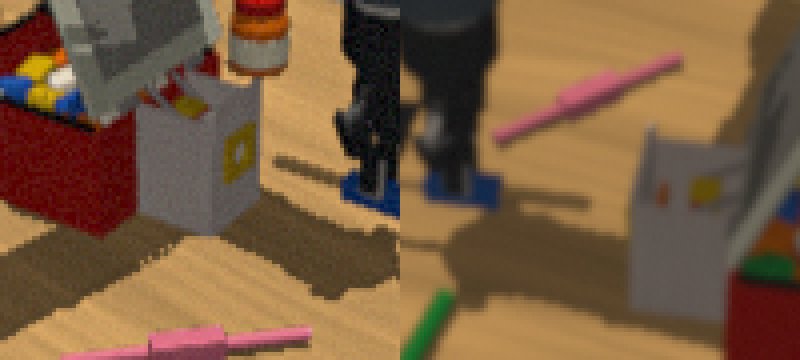

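Side view (left): the dowel tip is at full-picture (339.3,215.3), and its line extended meets the frame centre (329.8,213). Scene view (right): the tip is at (297,210.8), and the housing's back top corners are at about (312.5,192) and (308,208.8).

```bash
python3 - <<'E'
from h import *
np.set_printoptions(precision=4,suppress=True)
ax=np.array([-.181,.9835,0]); lat=np.array([.9835,.181,0]); h0=np.array([.547,-.0095,.07])
def Z(s,u,v,z):
    cam=-cv2.Rodrigues(np.array(s["rvec"],float))[0].T@np.array(s["tvec"])
    d=P(s,u,v,1.)-cam; p=cam+d*(z-cam[2])/d[2]; return p,(p-h0)@ax,(p-h0)@lat
s=np.load("pics/side2.npy",allow_pickle=True).item();t=np.load("pics/scene2.npy",allow_pickle=True).item()
for z in(.07,.074): print("side tip",z,*Z(s,339.4,215.4,z)); print("side frame",z,*Z(s,329.9,213.1,z)); print("scene tip",z,*Z(t,297.1,210.9,z))
for uv in((312.5,192),(308,208.75)):print("scene top",*Z(t,*uv,.125))
p=np.array(env.get_obs()["ee_pos"]); print("tcp",(p-h0)@ax,(p-h0)@lat)
m=h0.copy()
# frame by intersect with back plane
s0=s; cam=-cv2.Rodrigues(np.array(s["rvec"],float))[0].T@np.array(s["tvec"]); d=P(s,329.9,213.1,1.)-cam
x=cam+d*(((h0-cam)@ax)/(d@ax)); print("frame on plane",x,(x-h0)@lat)
d=P(s,339.4,215.4,1.)-cam; x=cam+d*(((p+.1*ax-cam)@ax)/(d@ax)); print("tip on tip plane",x,(x-h0)@lat)
E
```

```text
side tip 0.07 [ 0.5558 -0.0425  0.07  ] -0.03406078728936339 0.0026953208087626673
side frame 0.07 [ 0.5443 -0.008   0.07  ] 0.0019597878689737456 -0.00235866034762543
scene tip 0.07 [ 0.554  -0.0402  0.07  ] -0.031426083590105756 0.001318445413186891
side tip 0.074 [ 0.5506 -0.0469  0.074 ] -0.03749224309985627 -0.00319051233597768
side frame 0.074 [ 0.5392 -0.0126  0.074 ] -0.0016784929351530342 -0.008215474255002008
scene tip 0.074 [ 0.5578 -0.0386  0.074 ] -0.030548147638901946 0.005331117862615231
scene top [ 0.5127 -0.0049  0.125 ] 0.01071347380960822 -0.0328798545862658
scene top [0.5866 0.0081 0.125 ] 0.010160783401399132 0.042108574372867205
tcp -0.131196853971769 0.0021916358949926377
frame on plane [ 0.5416 -0.0105  0.0722] -0.00551347809382391
tip on tip plane [ 0.5601 -0.0388  0.0667] 0.007613409507041371
```

play_rows:
  gripper: [0.9,0.9,0.9,0.9,0.9,0.9,0.9]
  dp:
    - [0,0.005,0.006]
    - [-0.03,0.005,0.006]
    - [-0.06,0.005,0.006]
    - [-0.09,0.005,0.006]
    - [-0.115,0.005,0.006]
    - [-0.137,0.005,0.006]
    - [-0.137,0.005,0.006]
  turn: [0,0,0,0,0,0,0]

```text
time: 7.9
ee_pos: [0.5634, -0.0974, 0.0535]
ee_rot: [0.768, -0.64, 0.0, -0.0]
contact_force: [-0.6, -0.2, -2.0]
grip_width: 0.229
gripper_force: 59.0
```

```bash
python3 - <<'E'
from h import *
ax=np.array([-.181,.9835,0]); lat=np.array([.9835,.181,0]); h0=np.array([.547,-.0095,.07])
o=env.get_obs();p=np.array(o["ee_pos"]);print((p-h0)@ax,(p-h0)@lat,p[2],o["contact_force"],o["moment"])
s=env.snapshot("side")
a=cv2.resize(s["color"][175:265,270:370],None,fx=6,fy=6,interpolation=cv2.INTER_CUBIC)
cv2.imwrite("pics/e.png",a[:,:,::-1])
E
```

```text
-0.08940186111517899 0.00024989223481686955 0.053527341911316945 [-0.55683947 -0.24989515 -1.95751364] [-0.07693954  0.03166535  0.00719791]
```

View pics/e.png

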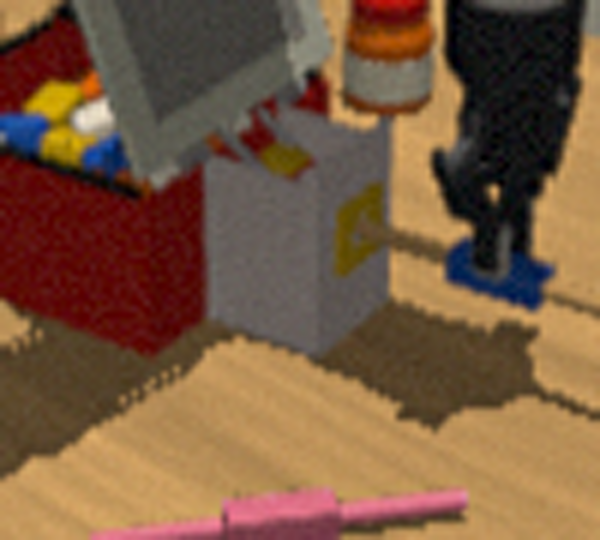

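The dowel tip sits in the middle of the yellow frame at crop pixel (358,230), and there is no contact force. Pushing on.

play_rows:
  gripper: [0.9,0.9,0.9,0.9,0.9,0.9]
  dp:
    - [-0.018,0,0]
    - [-0.036,0,0]
    - [-0.05,0,0]
    - [-0.06,0,0]
    - [-0.07,0,0]
    - [-0.075,0,0]
  turn: [0,0,0,0,0,0]

```text
time: 8.7
ee_pos: [0.5596, -0.0765, 0.0538]
ee_rot: [0.768, -0.64, 0.001, 0.0]
contact_force: [0.1, -5.1, -0.7]
grip_width: 0.23
gripper_force: 59.1
```

```bash
cat > st.py <<'E'
from h import *
ax=np.array([-.181,.9835,0]); lat=np.array([.9835,.181,0]); h0=np.array([.547,-.0095,.07])
o=env.get_obs();p=np.array(o["ee_pos"]);print(o["time"],(p-h0)@ax,(p-h0)@lat,p[2],np.round(o["contact_force"],1))
s=env.snapshot("scene");w=cloud(s)
m=(np.hypot(w[...,0]-.514,w[...,1]-.173)<.16); print("lid max z",np.nanpercentile(w[...,2][m],[95,99.5]))
E
python3 st.py
```

```text
8.7 -0.06822723675675027 0.0002783631307968955 0.05381169905066986 [ 0.1 -5.1 -0.7]
lid max z [0.53771574 0.56812888]
```

play_rows:
  gripper: [0.9,0.9,0.9,0.9,0.9]
  dp:
    - [-0.008,0,0]
    - [-0.015,0,0]
    - [-0.02,0,0]
    - [-0.02,0,0]
    - [-0.02,0,0]
  turn: [0,0,0,0,0]

```text
time: 9.38
ee_pos: [0.5587, -0.0711, 0.0539]
ee_rot: [0.768, -0.64, 0.001, 0.001]
contact_force: [1.3, -7.5, -1.2]
grip_width: 0.234
gripper_force: 59.1
```

```bash
sed -i 's/(np.hypot.*<.16)/(np.hypot(w[...,0]-.514,w[...,1]-.173)<.16)\&(w[...,2]<.35)\&(w[...,1]>.09)/' st.py; python3 st.py; python3 - <<'E'
from h import *
print([ (round(b["conf"],2),np.round(b["position"],3)) for b in env.boxes_of("press_left","scene")+env.boxes_of("lid","scene")])
E
```

```text
9.375 -0.06270562470833543 0.00030616638337722983 0.05391510198006495 [ 1.3 -7.5 -1.2]
lid max z [0.20054599 0.20716548]
[(0.76, array([0.534, 0.177, 0.174])), (0.76, array([0.529, 0.175, 0.166]))]
```

Lid is coming down. Withdraw straight back, then return to the stand.

play_rows:
  gripper: [0.9,0.9,0.9,0.9,0.9,0.9,0.9,0.9]
  dp:
    - [0.05,0,0]
    - [0.12,0,0]
    - [0.2,0,0]
    - [0.28,0,0]
    - [0.3,0,-0.1]
    - [0.3,0,-0.2]
    - [0.3,0,-0.3]
    - [0.3,0,-0.3]
  turn: [0,0,0,0,0,0,0,0]

```text
time: 10.52
ee_pos: [0.5762, -0.1585, 0.146]
ee_rot: [0.768, -0.64, 0.002, -0.002]
contact_force: [-0.1, 0.7, -1.1]
grip_width: 0.233
gripper_force: 59.1
```

```bash
python3 st.py; python3 - <<'E'
from h import *
print([ (t,round(b["conf"],2),np.round(b["position"],3)) for t in("press_left","press_right","lid") for c in("scene",) for b in env.boxes_of(t,c)])
mv([.4722,-.3234,.12],-77.8)
E
```

```text
10.525 -0.15186881503700034 0.0017390336291406672 0.1460492802018522 [-0.1  0.7 -1.1]
lid max z [0.1277404  0.13015035]
[('press_left', 0.69, array([0.533, 0.182, 0.129])), ('press_left', 0.48, array([ 0.48 , -0.331,  0.009])), ('lid', 0.63, array([0.526, 0.184, 0.121])), ('lid', 0.51, array([0.525, 0.187, 0.125]))]
t 10.72 yaw -79.64 pos [ 0.5737 -0.1581  0.142 ] dp [0.4813 0.4318 0.0735] turn -0.010234864358507817 F [ 0.6 -0.7 -2.4] gw 0.23
```

play_rows:
  gripper: [0.9,0.9,0.9,0.9,0.9,0.9,0.9,0.9]
  dp:
    - [0.12,0.11,0]
    - [0.24,0.22,0]
    - [0.36,0.33,0]
    - [0.45,0.4,0]
    - [0.481,0.432,0.04]
    - [0.481,0.432,0.074]
    - [0.481,0.432,0.074]
    - [0.481,0.432,0.074]
  turn: [0,0,0,-0.01,-0.01,-0.01,-0.01,-0.01]

```text
time: 11.72
ee_pos: [0.4737, -0.3229, 0.1213]
ee_rot: [0.778, -0.628, 0.0, 0.0]
contact_force: [0.6, -0.0, -0.6]
grip_width: 0.234
gripper_force: 59.1
```

```bash
python3 - <<'E'
from h import *
mv([.4722,-.3234,.028],-77.8)
E
```

```text
t 11.72 yaw -77.76 pos [ 0.4737 -0.3229  0.1213] dp [0.0006 0.0052 0.3109] turn 0.00024563426541443316 F [ 0.6 -0.  -0.6] gw 0.234
```

play_rows:
  gripper: [0.9,0.9,0.9,0.9,0.9,0.9,0.9,0.9]
  dp:
    - [0.0,0.004,0.1]
    - [0.0,0.004,0.18]
    - [0.0,0.004,0.23]
    - [0.0,0.004,0.26]
    - [0.0,0.004,0.28]
    - [0.0,0.004,0.295]
    - [0.0,0.004,0.308]
    - [0.0,0.004,0.308]
  turn: [0,0,0,0,0,0,0,0]

```text
time: 12.72
ee_pos: [0.4718, -0.3239, 0.0288]
ee_rot: [0.778, -0.628, -0.0, 0.0]
contact_force: [0.7, -0.6, -1.2]
grip_width: 0.235
gripper_force: 59.1
```

play_rows:
  gripper: [0.6,0.5,0.4,0.4,0.4,0.4,0.4,0.4,0.4]
  dp:
    - [0,0,0.003]
    - [0,0,0.003]
    - [0,0,0.003]
    - [0,0,0.003]
    - [0,0,-0.05]
    - [0,0,-0.15]
    - [0,0,-0.3]
    - [0,0,-0.45]
    - [0,0,-0.45]
  turn: [0,0,0,0,0,0,0,0,0]

```text
time: 13.85
ee_pos: [0.4742, -0.3254, 0.1697]
ee_rot: [0.778, -0.628, 0.005, -0.001]
contact_force: [1.3, 0.5, 0.1]
grip_width: 0.6
gripper_force: 0.0
```

```bash
python3 - <<'E'
from h import *
np.set_printoptions(precision=4,suppress=True)
s=env.snapshot("wrist"); t=env.snapshot("side"); np.save("pics/side3.npy",t,allow_pickle=True); np.save("pics/w3.npy",s,allow_pickle=True)
a=s["color"][::2,::2]
b=cv2.resize(t["color"][140:250,220:360],(560,440),interpolation=cv2.INTER_CUBIC)
c=np.zeros((440,880-80,3),np.uint8); c[:200,:320]=a; c[:,320:]=b[:,:480]
cv2.imwrite("pics/f.png",c[:,:,::-1])
w=cloud(t); H,S,V=[x.astype(int) for x in cv2.split(cv2.cvtColor(t["color"],cv2.COLOR_RGB2HSV))]
m=(H>100)&(H<125)&(S>120)&(w[...,2]>.1)&(w[...,2]<.15)&(np.hypot(w[...,0]-.514,w[...,1]-.173)<.16)
n,l,st,ce=cv2.connectedComponentsWithStats(m.astype(np.uint8))
for i in range(1,n):
    if st[i,4]>4: print(st[i],ce[i],w[l==i].mean(0))
for d in(1,-1): print("expected",np.array([.514,.173])+.085*np.array([-.181,.9835])-d*.078*np.array([.9835,.181]))
mv([.514,.173,.2])
E
```

```text
[281 172   5   2   9] [282.7778 172.5556] [0.5717 0.2702 0.129 ]
[254 186   6   4  15] [256.2 187.4] [0.4199 0.2428 0.1275]
expected [0.4219 0.2425]
expected [0.5753 0.2707]
t 13.95 yaw -77.83 pos [ 0.4721 -0.3238  0.165 ] dp [-1.5894 -0.486  -0.117 ] turn None F [-0.3 -0.3  0.3] gw 0.601
```

View pics/f.png

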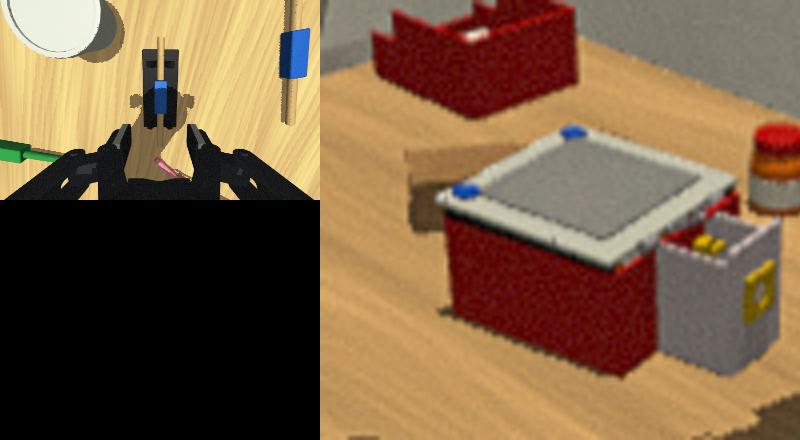

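The dowel lies back in both notches of the stand (wrist inset around (160,95)). The lid lies on the bin with its blue dots at crop (467,190) and (573,132).

play_rows:
  gripper: [0.4,0.6,1,1,1,1]
  dp:
    - [-0.95,-0.03,-0.1]
    - [-0.95,-0.03,-0.1]
    - [-0.95,-0.03,-0.1]
    - [-0.95,-0.03,-0.1]
    - [-0.95,-0.03,-0.1]
    - [-0.95,-0.03,-0.1]
  turn: [0,0,0,0,0,0]

```text
time: 14.7
ee_pos: [0.4197, -0.0416, 0.1937]
ee_rot: [0.779, -0.627, -0.0, 0.0]
contact_force: [-0.0, -1.1, -0.7]
grip_width: 0.002
gripper_force: 0.0
```

```bash
python3 - <<'E'
from h import *
mv([.421,.243,.155])
E
```

```text
t 14.7 yaw -77.6 pos [ 0.4197 -0.0416  0.1937] dp [-0.9255 -0.2078  0.1291] turn None F [-0.  -1.1 -0.7] gw 0.002
```

play_rows:
  gripper: [1,1,1,1,1,1,1,1,1]
  dp:
    - [-0.2,-0.04,0]
    - [-0.4,-0.08,0]
    - [-0.6,-0.13,0]
    - [-0.8,-0.18,0]
    - [-0.925,-0.208,0.05]
    - [-0.925,-0.208,0.13]
    - [-0.925,-0.208,0.13]
    - [-0.925,-0.208,0.13]
    - [-0.925,-0.208,0.13]
  turn: [0,0,0,0,0,0,0,0,0]

```text
time: 15.82
ee_pos: [0.4237, 0.2407, 0.1559]
ee_rot: [0.778, -0.629, 0.0, -0.001]
contact_force: [-0.5, 0.7, -0.3]
grip_width: 0.003
gripper_force: 0.0
```

```bash
python3 - <<'E'
from h import *
mv([.421,.243,.121])
E
```

```text
t 15.82 yaw -77.88 pos [0.4237 0.2407 0.1559] dp [-0.0092  0.0075  0.1164] turn None F [-0.5  0.7 -0.3] gw 0.003
```

play_rows:
  gripper: [1,1,1,1,1,1,1]
  dp:
    - [-0.009,0.007,0.03]
    - [-0.009,0.007,0.06]
    - [-0.009,0.007,0.08]
    - [-0.009,0.007,0.09]
    - [-0.009,0.007,0.1]
    - [-0.009,0.007,0.108]
    - [-0.009,0.007,0.108]
  turn: [0,0,0,0,0,0,0]

```text
time: 16.7
ee_pos: [0.4204, 0.2432, 0.1224]
ee_rot: [0.778, -0.628, -0.0, 0.0]
contact_force: [0.3, -0.6, -0.1]
grip_width: -0.004
gripper_force: 0.0
```

play_rows:
  gripper: [1,1,1]
  dp:
    - [0,0,0.005]
    - [0,0,0.01]
    - [0,0,0.01]
  turn: [0,0,0]

```text
time: 17.08
ee_pos: [0.4204, 0.2432, 0.1194]
ee_rot: [0.778, -0.628, -0.0, 0.0]
contact_force: [-0.2, 0.2, 0.4]
grip_width: -0.001
gripper_force: 0.0
```

```bash
python3 - <<'E'
from h import *
np.set_printoptions(precision=4,suppress=True)
o=env.get_obs(); print(o["time"],o["ee_pos"],o["contact_force"],o["grip_width"])
t=env.snapshot("side"); s=env.snapshot("wrist"); sc=env.snapshot("scene")
c=np.zeros((600,800,3),np.uint8)
c[:400,:400]=cv2.resize(t["color"][150:230,220:300],(400,400),interpolation=cv2.INTER_CUBIC)
c[:400,400:]=cv2.resize(sc["color"][150:260,330:440],(400,400),interpolation=cv2.INTER_CUBIC)
c[400:600,:320]=s["color"][::2,::2]
cv2.imwrite("pics/g.png",c[:,:,::-1])
E
```

```text
17.075 [0.4204 0.2432 0.1194] [-0.2007  0.1848  0.4087] -0.0014275636723917104
```

View pics/g.png

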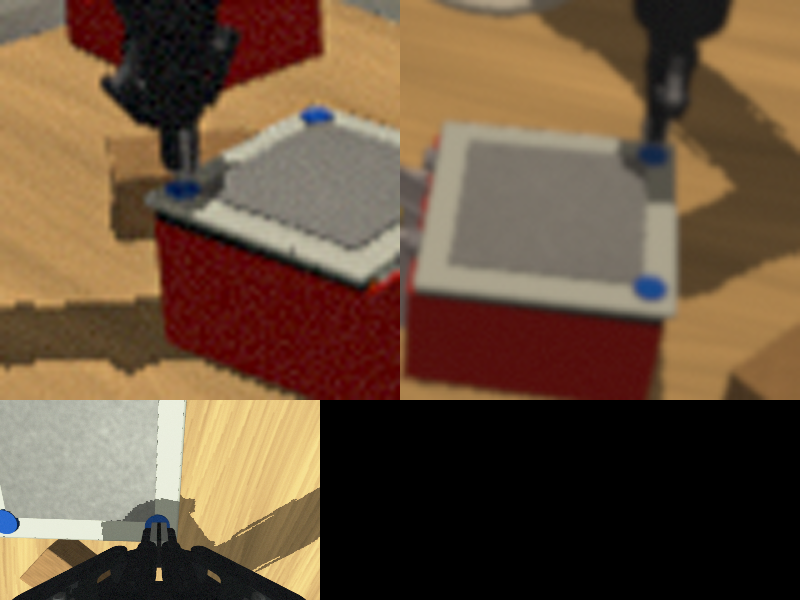

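Side (left) shows the shut tips right over the left dot at crop (182,188). They are centred on it and barely touching, so I keep going down in small steps.

play_rows:
  gripper: [1,1,1,1]
  dp:
    - [0,0,0.005]
    - [0,0,0.01]
    - [0,0,0.015]
    - [0,0,0.015]
  turn: [0,0,0,0]

```text
time: 17.73
ee_pos: [0.4203, 0.2431, 0.1148]
ee_rot: [0.778, -0.628, -0.0, 0.0]
contact_force: [0.5, 0.2, 0.5]
grip_width: 0.0
gripper_force: 0.0
```

play_rows:
  gripper: [1,1,1,1]
  dp:
    - [0,0,0.005]
    - [0,0,0.01]
    - [0,0,0.015]
    - [0,0,0.015]
  turn: [0,0,0,0]

```text
time: 18.23
ee_pos: [0.4204, 0.2432, 0.1103]
ee_rot: [0.778, -0.628, -0.0, 0.0]
contact_force: [0.7, 0.9, -0.4]
grip_width: 0.002
gripper_force: 0.0
```

```bash
python3 - <<'E'
from h import *
np.set_printoptions(precision=4,suppress=True)
p=np.array(env.get_obs()["ee_pos"]); print(p,env.get_obs()["contact_force"])
for c in("side","scene"):
    t=env.snapshot(c); f=200/np.tan(np.radians(t["vfov"])/2)
    K=np.array([[f,0,t["cx"]],[0,f,t["cy"]],[0,0,1]])
    uv=cv2.projectPoints(np.array([p,[.421,.243,.123]]),np.array(t["rvec"],float),np.array(t["tvec"],float),K,None)[0].reshape(-1,2); print(c,uv)
    H,S,V=[x.astype(int) for x in cv2.split(cv2.cvtColor(t["color"],cv2.COLOR_RGB2HSV))]
    w=cloud(t)
    u,v=map(int,uv[1]); 
    b=(H>98)&(H<128)&(S>110)&(V>50); b[:v-12]=0;b[v+12:]=0;b[:,:u-12]=0;b[:,u+12:]=0
    y,x=np.nonzero(b); print("blue",len(x),x.mean(),y.mean(),np.nanmean(w[b],0),y.min(),y.max())
    for r in range(v-8,v+8): print(r,V[r,u-6:u+7],np.round(w[r,u,2],3))
E
```

```text
[0.4204 0.2432 0.1103] [ 0.7386  0.8894 -0.447 ]
side [[256.5879 191.5329]
 [256.4923 188.3849]]
blue 14 256.0 187.92857142857142 [0.4169 0.24   0.1274] 187 189
180 [160 156  44  15  26  22  60  68  32  71 133 158 147] 0.161
181 [148 152  57  23  15  23  52  73  30  62 129 149 131] 0.158
182 [147 145  59  15  25  24  50  73  39  63 100 116 100] 0.153
183 [149 148  78   8  16  17  51  79  48  71  75  90  84] 0.151
184 [153 157  99  28  15  26  44  74  46  69  88  82  79] 0.144
185 [105 107  80  29  17  21  43  77  47  63  90  87  78] 0.142
186 [80 78 81 54 69 59 68 74 51 61 77 69 63] 0.137
187 [85 80 84 74 67 63 70 70 64 70 57 58 56] 0.128
188 [92 85 84 73 75 69 74 72 76 73 56 59 54] 0.129
189 [100  89  81  73  77  72  72  70  75  75  82  65  65] 0.125
190 [100  96  95  94  82  78  81  76  75  79  81  88  97] 0.123
191 [ 80  79  83 101  99 102  93  87  85  89 105 164 168] 0.122
192 [ 73  44  44  60  82 102  94  97 118 162 169 193 191] 0.119
193 [ 81  33  20  26  44  58  63  86 115 156 179 189 192] 0.113
194 [ 85  72  51  23   8  15  25  41  63  86 116 145 156] 0.11
195 [86 87 86 81 58
[... 402 characters left out ...]
 129] 0.157
188 [127 127 123 106  81  57  36  27  25  36  63 103 133] 0.154
189 [100 100  98  87  71  51  33  25  28  39  65  96 119] 0.15
190 [ 87  87  85  77  66  50  37  32  32  41  63  83 100] 0.146
191 [83 83 78 68 65 56 50 47 47 50 60 70 89] 0.136
192 [75 77 71 67 67 66 64 63 62 63 67 71 83] 0.129
193 [67 67 63 62 66 68 69 68 69 70 70 71 83] 0.128
194 [65 63 60 59 61 66 70 70 72 70 71 72 87] 0.127
195 [71 65 61 61 58 63 68 71 71 72 72 76 89] 0.124
196 [87 72 65 63 63 67 71 73 74 75 77 82 90] 0.125
197 [105  91  80  71  67  72  79  84  84  84  84  85  91] 0.125
198 [118 110 101  90  80  77  81  84  85  85  86  86  91] 0.129
199 [121 119 115 108  97  84  83  85  87  86  86  86  92] 0.124
```

```bash
python3 - <<'E'
from h import *
np.set_printoptions(linewidth=150)
g=cv2.imread("pics/g.png")[:400,:400,::-1]; a=cv2.resize(g,(80,80),interpolation=cv2.INTER_AREA)
o=env.get_obs(); print(o["time"],o["ee_pos"],o["joints"],o["tau"])
t=env.snapshot("side"); b=t["color"][150:230,220:300]
for r in range(31,42): print(r+150,a[r,30:42].max(-1),"|",b[r,30:42].max(-1),"| B-R", b[r,30:42,2].astype(int)-b[r,30:42,0])
s=env.snapshot("wrist"); c=np.zeros((520,800,3),np.uint8)
c[:,:400]=cv2.resize(b[25:77,15:55],(400,520),interpolation=cv2.INTER_NEAREST)
c[:400,400:]=cv2.resize(s["color"][200:400,220:420],(400,400))
cv2.imwrite("pics/h.png",c[:,:,::-1])
E
```

```text
18.325 [0.42045473 0.24321691 0.11048621] [ 8.47940356e-01  1.84125592e-01 -2.40488148e-01  3.46035705e-05 -1.14620229e+00 -6.35545738e-01] [-3.52220341e-04 -3.26287186e+01  2.18811142e+01  4.93390337e+00  2.01395994e-05  7.01771270e-06]
181 [152 141  56  14  15  21  49  66  37  76 142 150] | [150 149  58  28  17  14  53  72  27  68 127 151] | B-R [-82 -84 -26   6   4  -5   1  -7   0 -11 -72 -85]
182 [148 145  84  21  19  21  49  69  44  77 127 119] | [151 149  62  23  25  22  50  73  43  71 100 121] | B-R [-87 -82 -27   9   0  -2  -6  -3   0  -9 -42 -36]
183 [153 153 126  56  25  25  51  71  48  72  98  92] | [151 149  80  18  16  27  52  77  44  70  68  93] | B-R [-86 -87 -41  -4   2   6  -5  -7  -1  -4 -16 -13]
184 [150 156 150 112  78  60  72  72  63  79  85  84] | [148 158  91  32  16  15  48  74  42  62  78  90] | B-R [-89 -89 -48  -4   1   8  -1  -9  -3  -4 -12  -9]
185 [107 115 111  98  85  65  75  76  71  85  91  85] | [105 112  77  32  19  20  37  79  41  59  84  84] | B-R [-62 -64 -47  -4   6  -2  -2  -7  -5  -5  -9 -12]
186 [79 79 79 58 61 68 75 71 67 70 79 68] | [77 75 75 54 65 56 71 76 56 57 72 71] | B-R [-47 -47 -42  14  15  -5  -7  -8  11  14  -6 -11]
187 [79 77 74 72 72 70 70 72 71 72 60 58] | [82 75 82 68 69 69 73 71 68 64 57 58] | B-R [-44 -29 -15  37  42  24  19  16  49  42   1  -7]
188 [97 84 80 78 76 69 72 76 73 65 54 57] | [94 85 81 75 76 73 74 72 71 68 60 52] | B-R [-19 -17  -5  48  55  60  58  43  56  44   2  -7]
189 [101  88  85  75  77  77  78  74  72  73  75  72] | [99 91 84 79 77 75 75 74 76 76 83 69] | B-R [-13 -12  -9   3  18  49  48  34  29  -3 -12  -4]
190 [ 94  91  97  95  84  76  80  76  75  81  83 109] | [ 98  91 100  95  87  75  79  79  78  83  82  85] | B-R [ -8 -14 -14 -13 -11   2   0  -2  -3 -13 -12 -12]
191 [ 84  78  84 100  99 102  95  84  90  97 110 164] | [ 83  79  86  99 106  99  87  86  86  90 108 160] | B-R [-26 -18  -9 -14 -17 -14  -9 -10 -12 -14 -13 -20]
```

View pics/h.png

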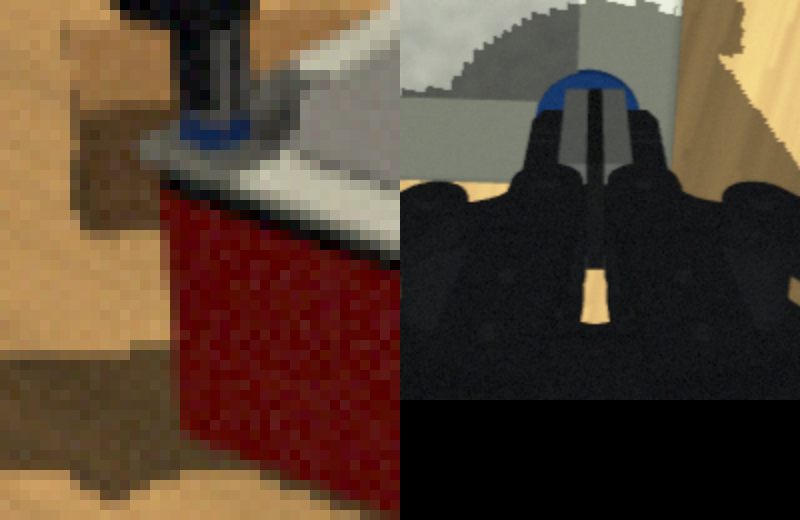

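The tips are still slightly above the dot (side, left half), and they did move down with the arm. Continuing down in small steps until there is force.

play_rows:
  gripper: [1,1,1,1,1]
  dp:
    - [0,0,0.005]
    - [0,0,0.01]
    - [0,0,0.015]
    - [0,0,0.02]
    - [0,0,0.02]
  turn: [0,0,0,0,0]

```text
time: 19.05
ee_pos: [0.4205, 0.2432, 0.1051]
ee_rot: [0.778, -0.628, 0.0, -0.0]
contact_force: [-2.5, -0.9, 5.0]
grip_width: -0.002
gripper_force: 2.6
```

play_rows:
  gripper: [1,1,1,1]
  dp:
    - [0,0,0.003]
    - [0,0,0.006]
    - [0,0,0.009]
    - [0,0,0.009]
  turn: [0,0,0,0]

```text
time: 19.55
ee_pos: [0.4204, 0.2433, 0.1029]
ee_rot: [0.778, -0.628, 0.0, -0.0]
contact_force: [-4.5, -0.6, 8.3]
grip_width: -0.001
gripper_force: 4.1
```

play_rows:
  gripper: [1,1,1,1]
  dp:
    - [0,0,0.003]
    - [0,0,0.006]
    - [0,0,0.009]
    - [0,0,0.009]
  turn: [0,0,0,0]

```text
time: 20.05
ee_pos: [0.4204, 0.2434, 0.1009]
ee_rot: [0.778, -0.628, 0.0, -0.001]
contact_force: [-6.2, -1.6, 14.4]
grip_width: 0.002
gripper_force: 6.8
```

```bash
cat > chk.py <<'E'
from h import *
np.set_printoptions(precision=4,suppress=True,linewidth=150)
o=env.get_obs(); print(o["time"],o["ee_pos"],o["contact_force"],o["moment"],o["grip_width"])
for c in("side","scene"):
    t=env.snapshot(c); w=cloud(t)
    L=np.array([.514,.173]); ax=np.array([-.181,.9835]); la=np.array([-.9835,-.181])
    q=w[...,:2]-L; a=q@ax; l=q@la; z=w[...,2]
    ok=(z>.105)&(z<.14)&(abs(a)<.095)
    for n,m in(("left",ok&(l>.055)&(l<.09)&(a>.02)&(a<.06)),("right",ok&(l<-.055)&(l>-.09)&(a>.02)&(a<.06)),("back",ok&(a<-.06)&(abs(l)<.09)),("leftdot",ok&(np.hypot(a-.085,l-.078)<.008)),("rightdot",ok&(np.hypot(a-.085,l+.078)<.008))): print(c,n,m.sum(),np.median(z[m]).round(4),end="; ")
    print()
E
python3 chk.py
```

```text
20.05 [0.4204 0.2434 0.1009] [-6.247  -1.5668 14.3634] [-0.506   2.3837  0.0138] 0.00197422952996445
side left 58 0.1209; side right 38 0.1261; side back 266 0.1207; side leftdot 0 nan; side rightdot 6 0.1289; 
scene left 87 0.1216; scene right 135 0.1263; scene back 455 0.1216; scene leftdot 4 0.1242; scene rightdot 18 0.1287;
  return _methods._mean(a, axis=axis, dtype=dtype,
  ret = ret.dtype.type(ret / rcount)
```

play_rows:
  gripper: [1,1,1,1,1]
  dp:
    - [0,0,0.003]
    - [0,0,0.006]
    - [0,0,0.006]
    - [0,0,0.006]
    - [0,0,0.006]
  turn: [0,0,0,0,0]

```text
time: 20.78
ee_pos: [0.4205, 0.2434, 0.1006]
ee_rot: [0.778, -0.628, 0.0, -0.001]
contact_force: [-10.9, -3.5, 22.9]
grip_width: 0.0
gripper_force: 12.1
```

play_rows:
  gripper: [1,1,1,1,1,1,1,1,1]
  dp:
    - [0,0,-0.03]
    - [0,0,-0.13]
    - [0.005,-0.15,-0.15]
    - [0.01,-0.3,-0.15]
    - [0.015,-0.45,-0.15]
    - [0.016,-0.52,-0.15]
    - [0.016,-0.52,-0.15]
    - [0.016,-0.52,-0.15]
    - [0.016,-0.52,-0.15]
  turn: [0,0,0,0,0,0,0,0,0]

```text
time: 21.9
ee_pos: [0.5733, 0.2715, 0.1427]
ee_rot: [0.778, -0.628, 0.0, -0.0]
contact_force: [0.2, -0.3, 0.9]
grip_width: -0.001
gripper_force: 0.0
```

```bash
python3 chk.py 2>/dev/null; python3 -c "
from h import *
mv([.5737,.2706,.1051])"
```

```text
21.9 [0.5733 0.2715 0.1427] [ 0.169  -0.3209  0.8866] [-0.0405  0.0844 -0.0224] -0.0012549379897664962
side left 57 0.1216; side right 40 0.1268; side back 268 0.1207; side leftdot 8 0.1233; side rightdot 4 0.1281; 
scene left 94 0.1222; scene right 128 0.1261; scene back 461 0.1215; scene leftdot 7 0.1229; scene rightdot 17 0.1291; 
t 22.0 yaw -77.8 pos [0.5734 0.2715 0.1428] dp [ 0.0032 -0.0002  0.1257] turn None F [ 0.5 -0.6  0.2] gw 0.003
```

Left dot is at 0.123, so it is seated. Now the right one.

play_rows:
  gripper: [1,1,1,1,1,1,1,1,1]
  dp:
    - [0.003,0,0.04]
    - [0.003,0,0.08]
    - [0.003,0,0.105]
    - [0.003,0,0.115]
    - [0.003,0,0.122]
    - [0.003,0,0.128]
    - [0.003,0,0.134]
    - [0.003,0,0.14]
    - [0.003,0,0.14]
  turn: [0,0,0,0,0,0,0,0,0]

```text
time: 23.12
ee_pos: [0.5744, 0.2706, 0.1018]
ee_rot: [0.778, -0.628, 0.0, -0.001]
contact_force: [-3.1, -0.4, 6.4]
grip_width: -0.002
gripper_force: 2.9
```

play_rows:
  gripper: [1,1,1,1,1]
  dp:
    - [0,0,0.003]
    - [0,0,0.006]
    - [0,0,0.009]
    - [0,0,0.009]
    - [0,0,0.009]
  turn: [0,0,0,0,0]

```text
time: 23.75
ee_pos: [0.5746, 0.2706, 0.1006]
ee_rot: [0.778, -0.628, 0.001, -0.001]
contact_force: [-5.6, -1.5, 11.6]
grip_width: -0.001
gripper_force: 6.0
```

play_rows:
  gripper: [1,1,1,1,1]
  dp:
    - [0,0,0.003]
    - [0,0,0.006]
    - [0,0,0.009]
    - [0,0,0.009]
    - [0,0,0.009]
  turn: [0,0,0,0,0]

```text
time: 24.38
ee_pos: [0.5747, 0.2707, 0.1004]
ee_rot: [0.778, -0.628, 0.001, -0.002]
contact_force: [-11.2, -2.4, 23.1]
grip_width: 0.005
gripper_force: 11.5
```

```bash
python3 chk.py 2>/dev/null
```

```text
24.375 [0.5747 0.2707 0.1004] [-11.2296  -2.3823  23.1471] [-0.8668  3.9898 -0.0434] 0.004647275710331445
side left 51 0.1215; side right 33 0.1222; side back 253 0.1208; side leftdot 9 0.1231; side rightdot 4 0.1257; 
scene left 97 0.1217; scene right 135 0.1217; scene back 476 0.121; scene leftdot 0 nan; scene rightdot 3 0.1239;
```

play_rows:
  gripper: [1,1,1,1,1,1,1]
  dp:
    - [0,0,-0.03]
    - [0,0,-0.15]
    - [0,0,-0.3]
    - [0,0,-0.5]
    - [0,0,-0.5]
    - [0,0,-0.5]
    - [0,0,-0.5]
  turn: [0,0,0,0,0,0,0]

```text
time: 25.35
ee_pos: [0.5736, 0.2703, 0.2432]
ee_rot: [0.778, -0.628, -0.0, 0.001]
contact_force: [-0.2, -0.1, -1.0]
grip_width: -0.001
gripper_force: 0.0
```

```bash
python3 chk.py 2>/dev/null; python3 - <<'E'
from h import *
for n in("dowel","jar_mid","carton_mid","pail_mid"): print(n,[(round(b["conf"],2),np.round(b["position"],3)) for b in env.boxes_of(n,"scene")[:2]])
E
```

```text
25.35 [0.5736 0.2703 0.2432] [-0.2307 -0.0704 -0.9756] [-0.029   0.0166 -0.0371] -0.0008277784165103255
side left 52 0.1213; side right 38 0.1216; side back 254 0.1204; side leftdot 8 0.1232; side rightdot 6 0.1237; 
scene left 90 0.1221; scene right 132 0.1219; scene back 474 0.1209; scene leftdot 12 0.1239; scene rightdot 19 0.1234; 
dowel [(0.75, array([ 0.377, -0.109,  0.017])), (0.67, array([ 0.254, -0.436,  0.022]))]
jar_mid [(0.83, array([0.808, 0.194, 0.067]))]
carton_mid [(0.68, array([0.567, 0.409, 0.06 ]))]
pail_mid []
```

```bash
python3 -c "
from h import *
print(env.job_done())"
```

```text
the job is handed in; nothing more can be done
None
```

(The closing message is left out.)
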